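Lock the star tracker's lens collar and hold its dust cover open

TASK

The star tracker on the bench is due for a lens inspection. With its dust cover still shut, turn the knurled lens collar clockwise (seen from above) by its upright pin until the pin lines up with the raised locking fin on the base plate; then lift the spring-loaded cover by its tab and hold it open at 60 degrees from shut (to within about 5 degrees), leaving the collar locked and everything else on the bench where it is. Finish while still holding the cover there: do not let go, it would spring shut.

Things in the scene. Friction and masses are not known exactly. Their poses are not given: they have to be found in the camera images.
- tracker: Star tracker, fixed: dark steel plate 220 x 220 x 12 mm, on it a black upright tube, 80 mm diameter, top of its aluminium rim 118 mm above the bench. Origin: on the tube's axis at bench height. z up; x points from the tube to the cover's hinge; the cover's tab sticks out to -x (roughly toward the robot), the collar's pin stands on the -y side.
- collar (a joint): Angle of the captive aluminium collar (100 mm diameter, 57 to 75 mm above the bench, dark knurls) about the tube's axis, rad, growing clockwise seen from above. Range 0 to 1.6; starts between 0.1 and 0.5. Locked mark at 1.25 (pin in line with the fin, seen from the tube's axis); no stop there, it turns on past. Stays where left; friction about 0.12 N m (1.6 N at the pin).
- collar_pin (a point): Centre of the top end of the collar's upright steel pin: 12 mm diameter, 75 mm from the tube's axis, top 115 mm above the bench, free down to 75 mm, where a 14 mm wide ear joins it to the collar. In the tracker's frame its direction from the axis is -0.698 rad minus the collar's joint value.
- lock_mark (a point): Top centre of the locking fin, a steel rib on the base plate, 20 mm long (radially), 6 mm wide, top 28 mm above the bench, 98 mm from the tube's axis; the only rib on the plate. In the tracker's frame its direction from the axis is -1.948 rad.
- cover (a joint): Opening angle of the dust cover, rad: 0 shut and level, growing as the tab side rises; to hold at 1.047 (60 degrees); stop at 1.9. Weight (0.12 kg or so) and a spring (about 0.2 N m shut, 0.3 N m at 60 degrees, so some 2 to 3 N at the tab) close it from any angle.
- cover_tab (a point): Grip point on the cover's straight aluminium tab, 140 mm from the hinge axis, mid width and thickness (121 mm above the bench when shut). Tab 14 mm wide (along the hinge axis), 10 mm thick, reaching 101 to 158 mm from the hinge axis, clear all round, 100 mm free below. Rest of the cover: a 92 mm disc, 6 mm thick. Frame turns with the cover: x to the hinge, y along its axis.
- cover_hinge (a point): Middle of the cover's hinge axis, 55 mm from the tube's axis on the tracker's +x side, 121 mm above the bench; the axis is level, along the tracker's y. Fixed while the cover moves.
- parts_tray: Bystander: grey two-part tray 120 x 90 x 30 mm; origin under its centre.
- driver: Bystander: screwdriver 190 mm long with a black handle, lying flat along its x; origin under it, near its middle.
- bracket: Bystander: aluminium angle bracket 60 x 40 x 50 mm; origin under its centre.
- lens_cap: Bystander: black lens cap, 52 mm diameter, 16 mm high; origin under its centre.
- solvent: Bystander: closed white bottle, 54 mm diameter, 130 mm high; origin under its centre.
- offcut: Bystander: aluminium extrusion offcut standing on end, 40 x 40 x 90 mm; origin under its centre.
- spacer: Bystander: brass spacer, 32 mm diameter, 30 mm high; origin under its centre.

How it is judged:
On the way, in this order (a step that is already met when the one before it is completed fails the run):
1. the collar's pin is in line with the locking fin, the cover still shut (value of joint collar between 1.13 and 1.37 rad and value of joint cover below 0.12 rad), for 0.2 s.
2. the cover is held open at 60 degrees, the collar locked (value of joint collar between 1.13 and 1.37 rad and value of joint cover between 0.942 and 1.152 rad and velocity of joint cover between -0.15 and 0.15 rad/s and contact force between any of the fingers, the arm and cover above 0.5 N and contact force between each of parts_tray, driver, bracket, lens_cap, solvent, offcut, spacer and cover below 0.1 N), for 0.5 s.
At the end, for the whole second after the job is handed in: The robot still holds the cover, at rest, 60 degrees open (within 6 degrees), with no bystander propping it; the collar is at its locked mark (within 0.12 rad, 7 degrees) (all of step 2); the arm keeps its last pose, push and grip.
It fails at once if a bystander is pushed more than 20 mm from its place (distance of any of parts_tray, driver, bracket, lens_cap, solvent, offcut, spacer from where it was at the start of the episode above 0.02 m).
It also fails if it takes over 54 s, if anything falls off the work surface, if the arm or the gripper's body presses on something with over 40 N, if the wrist force passes 120 N, or if a joint passes its speed limit or range.

ROBOT

A 7-joint arm with a two-finger parallel gripper is mounted at the origin on the work surface. World frame = base frame: x ahead of the robot, y to its left, z up, the work surface at z = 0. Lengths are in m, angles in rad, forces in N, time in s.
With the tool pointing down it reaches from about 0.4 to 0.9 m from the base axis. Payload 5.6 kg.
Tool frame: the origin (TCP) lies midway between the tips of the shut fingers; the grasp point (between the pads) lies 19 mm behind it; z points along the fingers, y is the line along which they close (so a half turn about z gives the same grasp; the last joint's range is limited). The gripper opens to 92 mm and grips with 3 to 60 N. Pads are 20 mm wide; open, the fingers measure 128 mm over their backs; the gripper's body (75 mm by 189 mm) begins 69 mm behind the grasp point.
Start: joints at [1.288, 0.468, -0.012, 1.603, 0.006, 1.071, -0.056], TCP at [0.154, -0.631, 0.215] pointing down, gripper open.
Joint ranges: [-2.53, 2.53], [-0.31, 2.02], [-1.57, 1.55], [0.28, 2.44], [-1.29, 4.43], [0.15, 1.84], [-2.92, 2.92]. Speed limits (rad/s): [2.57, 2.57, 3.14, 3.14, 3.14, 3.14, 3.14].

INTERFACE

Orientations are given as a 3x3 rotation matrix whose columns are the frame's x, y, z axes.
In Python, from station import env, effector, solver, viewer, workorder, search_frame, tip_of gives the robot as it stands. Calls block until the motion is done:
- env.reach(position, orientation): joint-space move of the TCP to a pose.
- env.movel(position, frame=None, rate=0.15): straight line of the TCP; frame=None keeps the orientation; rate is the mean speed in m/s.
- env.goto_joints(angles): joint-space move.
- effector.release() and effector.grasp(squeeze=None): open the fingers fully, or close them until they stop; squeeze is the grip in N (None keeps the last).
- env.pause(seconds).
- solver.inverse_kinematics(position, orientation): joint angles nearest the present ones, or None.
- env.sense(): the state.
- viewer.read_camera(name): name is "side" or "top"; returns (picture, depth): 420x560x3 uint8, red, green, blue; 420x560 float32, m along the optical axis (not along the pixel's ray), 0 where there is no reading.
- viewer.camera_info(name): a dict with "intrinsics" (3x3 intrinsics, pixels), "dist_coeffs" ([k1, k2, p1, p2, k3] as OpenCV has them; the pictures are not rectified), "eye" and "rotation" of the camera in the world. Camera axes: x right, y up, looking along -z (the intrinsics and any distortion apply to the point x, -y, -z); pixel columns grow to the right and rows downward; lengths in m; the calibration is good to about 2 mm. A picture is of the moment at which its call begins. camera_info takes no time and is no camera call.
A pose or a line that the arm cannot do raises env.PlanningError and nothing moves.
- workorder.finish_job(): hands the job in; it is judged then, once.
Trained networks look in the newest picture that a camera, given by its name, has taken for a name from the list of things; names that differ only in an ending like _2 or _b are one class to them, and where a whole thing is asked for, a point or a joint stands for the part that bears it (a point fixed in the world has none). Each returns a list of dicts, best first, with "score" (0 to 1); they miss things now and then, are a little off and sometimes report something else, mostly with a low value. They report only what shows in the picture. A call takes as long as a camera call.
- search_frame(camera, name): "at" ([x, y, z] in m, in world coordinates, good to about 4 mm: the middle of the surface that is visible of it).
- tip_of(camera, name): "at" ([x, y, z] in m, in world coordinates, good to about 4 mm: a listed point, or the origin of a listed thing).
The state is a dict: "t": time; "joint_positions": joint angles; "joint_velocities": joint speeds; "tau": joint torques, N m; "ee_pos": TCP position; "tcp_rot": TCP orientation; "wrist_force": force on the tool from outside, world axes, zero at the start; "moment": the same for the moment, N m; "gripper_width": finger opening in m; "grasp_force": force on a finger pad.
Only numpy, scipy, OpenCV 4.12 (cv2) and the standard library are available. Lean on these libraries where they do the work, as an engineer would, in place of code of your own. Each camera call takes 0.05 s, during which the arm holds its last target. There are 200 camera calls.

## Working session

There is one attempt and no reset: what is moved stays moved. The work goes in short steps, each a Python script; the robot and the scene stay as the last script left them, time stands still between calls to the robot, and variables do not carry over. Pictures are saved under pics/ and viewed, at most 10 in all, crops included, and the job is handed in when it is done.

```bash
mkdir -p pics; ls; python3 - <<'E'
from station import env, effector, solver, viewer, workorder, search_frame, tip_of
import cv2, numpy as np
for c in ("side","top"):
    p,d=viewer.read_camera(c); cv2.imwrite(f"pics/{c}0.png",p[:,:,::-1])
    i=viewer.camera_info(c); print(c,np.round(i["eye"],3).tolist(),np.round(i["rotation"],3).tolist(),np.round(i["intrinsics"],1).tolist(),np.round(i["dist_coeffs"],3))
    for n in ["tracker","collar_pin","lock_mark","cover_tab","cover_hinge"]:
        print(c,n,[(np.round(r["at"],4).tolist(),round(r["score"],2)) for r in tip_of(c,n)][:3])
    for n in ["parts_tray","driver","bracket","lens_cap","solvent","offcut","spacer"]:
        print(c,n,[(np.round(r["at"],3).tolist(),round(r["score"],2)) for r in tip_of(c,n)][:2])
print(env.sense()["t"])
E
```

```text
pics
side [0.413, -0.553, 0.685] [[0.957, 0.192, -0.218], [-0.291, 0.655, -0.697], [0.009, 0.731, 0.683]] [[394.1, 0.0, 278.1], [0.0, 394.1, 211.3], [0.0, 0.0, 1.0]] [-0.006  0.     0.     0.     0.   ]
side tracker []
side collar_pin [([0.6207, -0.0892, 0.1174], 0.87)]
side lock_mark [([0.5504, -0.1442, 0.0247], 0.97), ([0.4521, -0.2358, -0.0019], 0.21)]
side cover_tab [([0.4725, -0.0676, 0.1243], 0.88)]
side cover_hinge [([0.6143, -0.0229, 0.1232], 0.74)]
side parts_tray [([0.611, -0.021, 0.122], 0.4)]
side driver [([0.348, 0.046, -0.001], 0.71)]
side bracket [([0.452, -0.238, -0.0], 0.91)]
side lens_cap [([0.59, -0.24, 0.001], 0.58)]
side solvent [([0.696, 0.033, -0.0], 0.78)]
side offcut [([0.752, -0.103, 0.0], 0.9)]
side spacer [([0.657, -0.185, 0.001], 0.55)]
top [0.458, 0.054, 1.147] [[0.029, 0.99, -0.135], [-1.0, 0.029, -0.003], [0.0, 0.135, 0.991]] [[486.7, 0.0, 280.5], [0.0, 486.7, 210.6], [0.0, 0.0, 1.0]] [0.011 0.    0.    0.    0.   ]
top tracker [([0.5571, -0.0458, -0.0008], 0.61)]
top collar_pin [([0.6174, -0.0883, 0.1179], 0.66), ([0.5893, -0.2412, -0.0001], 0.49)]
top lock_mark [([0.5512, -0.1439, 0.0288], 0.95), ([0.7593, -0.0987, -0.0026], 0.23)]
top cover_tab [([0.4716, -0.0706, 0.1231], 0.59)]
top cover_hinge [([0.608, -0.0267, 0.1233], 0.71)]
top parts_tray [([0.452, 0.149, -0.001], 0.81), ([0.564, -0.045, 0.002], 0.28)]
top driver [([0.35, 0.046, 0.0], 0.59)]
top bracket [([0.453, -0.233, 0.001], 0.7)]
top lens_cap [([0.591, -0.243, 0.001], 0.73)]
top solvent []
top offcut [([0.757, -0.097, -0.006], 0.59), ([0.347, 0.045, -0.001], 0.42)]
top spacer [([0.66, -0.181, -0.001], 0.45), ([0.588, -0.242, 0.001], 0.17)]
1.3
```

View pics/side0.png

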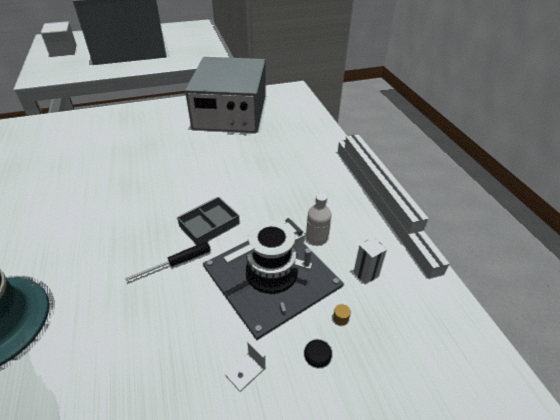

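View pics/top0.png

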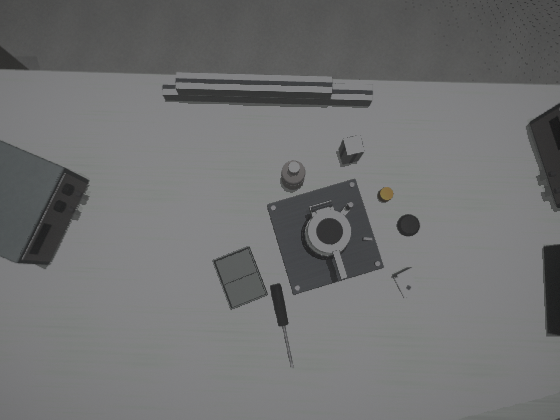

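Both views agree. In the side picture the tube is at about (272,250), the fin at (283,308) and the pin at (308,255). In the top picture the tube is at (328,232), the fin at (367,239), the tab at (340,265) and the pin at about (348,210). Next I'll fit the tracker pose from the depth clouds of both views plus these points.

```bash
cat > h.py <<'E'
from station import env, effector, solver, viewer, workorder, search_frame, tip_of
import cv2, numpy as np
from scipy.optimize import least_squares
def cloud(c, d=None):
    if d is None: d=viewer.read_camera(c)[1]
    i=viewer.camera_info(c); v,u=np.nonzero(d>0); z=d[v,u]
    n=cv2.undistortPoints(np.c_[u,v].astype(float)[:,None],np.array(i["intrinsics"]),np.array(i["dist_coeffs"]))[:,0]
    return (np.c_[n[:,0]*z,-n[:,1]*z,-z])@np.array(i["rotation"]).T+np.array(i["eye"])
def u(a): return np.array([np.cos(a),np.sin(a)])
def near(P,c,r,z0,z1): return P[(np.hypot(*(P[:,:2]-c).T)<r)&(P[:,2]>z0)&(P[:,2]<z1)]
E
python3 - <<'E'
from h import *
pts={"collar_pin":[],"lock_mark":[],"cover_tab":[],"cover_hinge":[]}
C0=np.array([.558,-.0415])
for c in ("side","top"):
    P=cloud(c)
    for n in pts:
        r=tip_of(c,n)
        if r and r[0]["score"]>.5: pts[n].append(r[0]["at"])
    pl=near(P,C0,.17,.006,.018); R=cv2.minAreaRect(pl[:,:2].astype(np.float32)*1000)
    print(c,"plate",len(pl),np.median(pl[:,2]),R)
    cv=near(P,C0,.056,.116,.135); 
    if len(cv): print(" cover z",np.median(cv[:,2]),"enclosing",cv2.minEnclosingCircle(cv[:,:2].astype(np.float32)*1000))
    for n,g,r,z0,z1 in (("pin",(.619,-.0888),.014,.106,.125),("fin",(.551,-.144),.018,.021,.035),("tab",(.472,-.069),.03,.115,.135)):
        q=near(P,np.array(g),r,z0,z1); print(" ",n,len(q),q.mean(0).round(4) if len(q) else None, q[:,2].max() if len(q) else None)
def res(p):
    o=p[:2];w=p[2];m={"collar_pin":o+.075*u(w-.698-p[3]),"lock_mark":o+.098*u(w-1.948),"cover_tab":o-.085*u(w),"cover_hinge":o+.055*u(w)}
    return np.concatenate([np.array(a)[:2]-m[n] for n in pts for a in pts[n]])
s=least_squares(res,[*C0,.31,.27],x_scale=[.01,.01,.1,.1]);print("fit",s.x,(s.fun*1000).round(1))
o,w=s.x[:2],s.x[2]
np.save("trk.npy",s.x)
E
```

```text
side plate 5384 0.011368606009354465 ((544.66796875, -53.87109375), (280.22882080078125, 322.8722229003906), 64.11441040039062)
 cover z 0.12373708592408744 enclosing ((558.1577758789062, -41.60987854003906), 55.871639251708984)
  pin 41 [ 0.6174 -0.0925  0.1127] 0.11713841186868901
  fin 36 [ 0.5528 -0.144   0.0267] 0.0292380650945252
  tab 197 [ 0.4806 -0.0729  0.1236] 0.1280719840705743
top plate 6292 0.010791285177310206 ((572.9906616210938, -53.70072937011719), (292.86517333984375, 279.5194091796875), 4.810642719268799)
 cover z 0.12311832086157537 enclosing ((558.0253295898438, -41.21758270263672), 55.8051872253418)
  pin 26 [ 0.6164 -0.0911  0.1133] 0.1171068812573055
  fin 25 [ 0.5517 -0.1426  0.0263] 0.031968552403375705
  tab 150 [ 0.4803 -0.0706  0.1242] 0.12908998060005272
fit [ 0.55766912 -0.04427592  0.32249542  0.2446145 ] [ 0.9 -2.7  1.6  1.  -0.9 -1.7  4.2 -3.2 -2.6  5.5 -3.9 -1.7  3.4  5.4
 -2.7 -2.7]
```

```bash
cat >> h.py <<'E'
def axes(w,el):   # tool z at elevation el in the vertical plane of heading w, tool y level
    x=np.array([np.cos(w),np.sin(w),0]); k=np.array([0,0,1.])
    z=np.cos(el)*x+np.sin(el)*k; y=np.array([-np.sin(w),np.cos(w),0])
    return np.c_[np.cross(y,z),y,z]
def down(a):      # tool down, closing line at heading a
    y=np.array([*u(a),0]); z=np.array([0,0,-1.]); return np.c_[np.cross(y,z),y,z]
E
python3 - <<'E'
from h import *
P=np.r_[cloud("side"),cloud("top")]
Q=near(P,np.array([.558,-.044]),.175,.007,.016)
m=np.zeros((400,400),np.uint8); ij=((Q[:,:2]-[.558,-.044])*1000+200).astype(int); m[ij[:,1],ij[:,0]]=255
m=cv2.morphologyEx(m,cv2.MORPH_CLOSE,np.ones((7,7)));m=cv2.morphologyEx(m,cv2.MORPH_OPEN,np.ones((25,25)))
cs=max(cv2.findContours(m,0,2)[0],key=cv2.contourArea);R=cv2.minAreaRect(cs)
print("plate",np.array(R[0])-200+[558,-44],R[1],np.radians(R[2]))
T=near(P,np.array([.472,-.070]),.035,.115,.132); _,ev=cv2.PCACompute(T[:,:2],None)[:2]
ax=ev[0]*np.sign(ev[0,0]);print("tab axis",np.arctan2(ax[1],ax[0]),"tab mean",T.mean(0))
o=np.load("trk.npy");w=o[2];q=o[3]
for a in (0,.3,-.3):
  for flip in (0,np.pi):
    l=[]
    for t in np.linspace(q,1.25,6):
        th=w-.698-t; j=solver.inverse_kinematics([*(o[:2]+.075*u(th)),.085],down(th+np.pi/2+a+flip)); l.append(None if j is None else round(float(j[6]),2))
    print("pin",a,flip,l)
for e0 in (-30,-45,-60,-75,-90):
  for flip in (1,-1):
    l=[]
    for t in np.linspace(0,1.047,5):
      for e in (e0-np.degrees(t),):
        M=axes(w,np.radians(e))*[flip,flip,1]; h=np.array([*(o[:2]+.055*u(w)),.121]); g=h+.14*np.array([*(-u(w)*np.cos(t)),np.sin(t)])
        j=solver.inverse_kinematics(g+.019*M[:,2],M); l.append(None if j is None else np.round(j,2)[[4,5,6]].tolist())
    print("tab",e0,flip,l)
E
```

```text
plate [558.0836792  -45.20170593] (222.5795440673828, 222.545166015625) 0.3145043111677127
tab axis 0.320775174911906 tab mean [ 0.48254715 -0.07125669  0.12396525]
pin 0 0 [0.55, 0.39, 0.24, 0.07, -0.09, -0.26]
pin 0 3.141592653589793 [-2.2, -2.35, -2.5, -2.66, -2.82, -2.13]
pin 0.3 0 [0.88, 0.67, 0.5, 0.34, 0.18, 0.01]
pin 0.3 3.141592653589793 [-1.93, -2.08, -2.24, -2.4, -2.56, -2.74]
pin -0.3 0 [0.28, 0.12, -0.03, -0.19, -0.36, -0.53]
pin -0.3 3.141592653589793 [-2.45, -2.6, -2.76, -2.92, -2.25, 2.11]
tab -30 1 [None, None, [0.44, 0.29, 1.71], [0.57, 0.76, 1.49], [0.7, 1.23, 1.33]]
tab -30 -1 [None, None, [-0.6, 0.3, -0.49], [0.02, 0.65, -1.18], [0.2, 1.03, -1.4]]
tab -45 1 [None, [0.98, 0.3, 1.23], [0.64, 0.71, 1.45], [0.7, 1.17, 1.34], [0.76, 1.6, 1.25]]
tab -45 -1 [None, [-0.71, 0.21, -0.33], [0.01, 0.57, -1.14], [0.19, 0.97, -1.37], [0.27, 1.33, -1.47]]
tab -60 1 [[1.25, 0.21, 0.98], [0.81, 0.69, 1.31], [0.74, 1.12, 1.31], [0.76, 1.54, 1.24], [0.65, 1.8, 1.31]]
tab -60 -1 [[1.25, 0.21, -2.16], [0.02, 0.49, -1.14], [0.2, 0.89, -1.36], [0.27, 1.26, -1.46], [0.3, 1.61, -1.49]]
tab -75 1 [[1.04, 0.71, 1.14], [0.83, 1.09, 1.24], [0.79, 1.49, 1.22], [0.65, 1.74, 1.3], [0.19, 1.81, 1.79]]
tab -75 -1 [[0.06, 0.39, -1.16], [0.22, 0.81, -1.37], [0.27, 1.19, -1.46], [0.3, 1.54, -1.49], [0.19, 1.81, -1.35]]
tab -90 1 [[0.95, 1.09, 1.16], [0.85, 1.45, 1.18], [0.81, 1.81, 1.14], [0.37, 1.81, 1.58], None]
tab -90 -1 [[0.24, 0.72, -1.39], [0.29, 1.11, -1.46], [0.3, 1.46, -1.49], [0.31, 1.78, -1.49], None]
```

```bash
python3 - <<'E'
from h import *
o=np.array([.558,-.045]);w=.317;q0=.265
np.save("trk.npy",[*o,w])
def s(tag):
    e=env.sense();print(tag,round(e["t"],2),e["ee_pos"],"wf",np.round(e["wrist_force"],1),"gw",round(e["gripper_width"],4),e["grasp_force"])
def pose(q,a,z): th=w-.698-q; return [*(o+.075*u(th)),z],down(th+np.pi/2+a)
env.reach(*pose(q0,-.3,.2)); s("above")
env.movel(*pose(q0,-.3,.085)); s("down")
effector.grasp(15); s("grip")
if not .008<env.sense()["gripper_width"]<.017: raise SystemExit("no pin")
for t in np.linspace(0,1,9)[1:]:
    p,M=pose(q0+t*(1.25-q0),-.3+.3*t,.085); env.movel(p,M,rate=.1); s("%.2f"%t)
E
```

```text
above 4.42 [ 0.6177285  -0.09171132  0.19984765] wf [-0.6 -0.6 -0.7] gw 0.0921 0.0
down 5.34 [ 0.61863492 -0.09002001  0.08588615] wf [0.2 0.  0.8] gw 0.092 0.0
grip 6.53 [ 0.61782078 -0.09013116  0.08498106] wf [ 0.1  0.1 -0.9] gw 0.0116 15.000053644180298
0.12 6.78 [ 0.61155915 -0.09742204  0.08496705] wf [-1.3  0.9 -0.2] gw 0.0116 15.000612437725067
0.25 7.03 [ 0.60490132 -0.10366948  0.08496605] wf [ 1.   0.3 -0.9] gw 0.0112 15.001101046800613
0.38 7.28 [ 0.59743025 -0.10912736  0.08497852] wf [ 0.1 -1.1 -0.9] gw 0.0114 15.001025944948196
0.50 7.53 [ 0.58935146 -0.113626    0.08498584] wf [ 0.8 -1.8 -1.4] gw 0.0114 15.00084400177002
0.62 7.78 [ 0.58069897 -0.11704043  0.0849871 ] wf [ 1.  -2.9 -1.4] gw 0.0114 15.000980794429779
0.75 8.03 [ 0.57167154 -0.11927194  0.08500133] wf [ 0.2 -3.8 -1. ] gw 0.0115 15.001222640275955
0.88 8.28 [ 0.56244288 -0.12033735  0.08502078] wf [ 0.3 -4.9 -0.8] gw 0.0116 15.001544505357742
1.00 8.53 [ 0.55319635 -0.12015541  0.08498949] wf [-0.2 -4.4 -1.1] gw 0.0116 15.001617819070816
```

```bash
python3 - <<'E'
from h import *
env.pause(.3); effector.release(); p=env.sense()["ee_pos"]; env.movel([*p[:2],.2]); env.movel([.44,-.2,.25])
o=np.load("trk.npy")[:2];w=.317
for c in ("side","top"):
    im,d=viewer.read_camera(c);P=cloud(c,d)
    i=viewer.camera_info(c)
    cv2.imwrite(f"pics/{c}1.png",cv2.resize(im[190:330,200:390] if c=="side" else im[160:310,250:430],None,fx=3,fy=3,interpolation=2)[:,:,::-1])
    pin=near(P,np.array([.553,-.12]),.016,.104,.122); print(c,len(pin),pin.mean(0) if len(pin) else None)
    for n in("collar_pin","lock_mark","cover_tab","cover_hinge"):
        r=tip_of(c,n)
        if r: print(n,r[0]["at"],r[0]["score"])
print(env.sense()["t"])
E
```

```text
side 48 [ 0.55358411 -0.12155038  0.11210662]
collar_pin [0.5544, -0.1203, 0.1164] 0.64
lock_mark [0.5488, -0.1465, 0.025] 0.55
cover_tab [0.4739, -0.0702, 0.1203] 0.69
cover_hinge [0.6102, -0.0231, 0.1247] 0.82
top 29 [ 0.55251577 -0.11998016  0.11281076]
collar_pin [0.5541, -0.1175, 0.1175] 0.85
lock_mark [0.5527, -0.1449, 0.0281] 0.87
cover_tab [0.4712, -0.0708, 0.121] 0.7
cover_hinge [0.6074, -0.0282, 0.1202] 0.78
12.6083
```

View pics/side1.png

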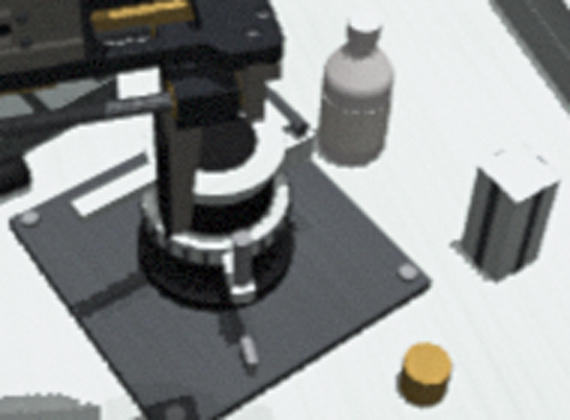

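The pin is at crop pixel (243,262), directly above and in line with the fin at (250,352). The two bearings, -1.634 and -1.642 rad, agree within 0.01 rad. Next is the cover.

```bash
python3 - <<'E'
from h import *
o=np.load("trk.npy")[:2];w=.317
def s(tag):
    e=env.sense();M=e["tcp_rot"];g=e["ee_pos"]-.019*M[:,2]-H; print(tag,round(e["t"],2),"ang",np.degrees(np.arctan2(g[2],-g[:2]@u(w))).round(1),"r",np.hypot(g[2],g[:2]@u(w)).round(4),"wf",np.round(e["wrist_force"],1),"gw",round(e["gripper_width"],4),e["grasp_force"])
H=np.array([*(o+.055*u(w)),.121])
def pose(t,back=0):
    M=axes(w,np.radians(-75)-t*35/60)*[-1,-1,1]
    return H+.14*np.array([*(-u(w)*np.cos(t)),np.sin(t)])+(.019-back)*M[:,2],M
env.reach(*pose(0,.1)); s("above")
env.movel(*pose(0)); s("down")
effector.grasp(35); s("grip")
if not .010<env.sense()["gripper_width"]<.02: raise SystemExit("no tab")
for t in np.radians(np.linspace(0,60,9)[1:]):
    env.movel(*pose(t),rate=.08); s("%.2f"%t)
env.pause(.5); s("hold")
for c in ("side","top"):
    im,d=viewer.read_camera(c);P=cloud(c,d)
    cv2.imwrite(f"pics/{c}2.png",cv2.resize(im[150:330,180:400] if c=="side" else im[150:320,240:440],None,fx=3,fy=3,interpolation=2)[:,:,::-1])
    for n in("collar_pin","lock_mark","cover_tab","cover_hinge"):
        r=tip_of(c,n)
        if r: print(c,n,r[0]["at"],round(r[0]["score"],2))
    L=(P-H)[:,:2]@np.c_[u(w),u(w+np.pi/2)]; z=P[:,2]-H[2]
    k=(abs(L[:,1])<.044)&(L[:,0]>-.06)&(L[:,0]<-.006)&(z>.01)&(z<.09)
    if k.sum()>10: print("disc n",k.sum(),"angles pct",np.degrees(np.percentile(np.arctan2(z[k],-L[k,0]),[10,25,50,75,90])).round(1))
E
```

```text
above 13.69 ang 30.3 r 0.1919 wf [-0.4 -0.4  0.7] gw 0.0915 0.0
down 14.51 ang 0.2 r 0.1397 wf [-1.4 -0.2 -0.4] gw 0.0922 0.0
grip 15.67 ang -0.0 r 0.14 wf [-0.3 -0.6  0.2] gw 0.0131 34.99986290931702
0.13 16.04 ang 7.3 r 0.14 wf [ 0.6 -0.9 -4.1] gw 0.0135 34.998393058776855
0.26 16.42 ang 14.7 r 0.14 wf [ 2.3 -1.1 -3.3] gw 0.0137 34.998523592948914
0.39 16.79 ang 22.1 r 0.14 wf [ 0.6 -0.2 -4.4] gw 0.0136 34.99861121177673
0.52 17.17 ang 29.5 r 0.1401 wf [-0.4 -0.  -4.3] gw 0.0136 34.99882221221924
0.65 17.53 ang 37.0 r 0.1401 wf [-0.3 -0.3 -3.8] gw 0.0137 34.99893665313721
0.79 17.9 ang 44.5 r 0.1401 wf [-1.6 -1.  -2.2] gw 0.0132 34.99901533126831
0.92 18.27 ang 52.1 r 0.14 wf [-3.7 -0.8 -1.6] gw 0.0134 34.99893665313721
1.05 18.63 ang 59.6 r 0.14 wf [-3.5 -1.5  0.1] gw 0.0139 34.998779296875
hold 19.13 ang 59.9 r 0.14 wf [-3.3 -0.9 -2.7] gw 0.0143 34.998523592948914
side collar_pin [0.5554, -0.118, 0.1173] 0.57
side lock_mark [0.5507, -0.144, 0.027] 0.76
side cover_hinge [0.6116, -0.0237, 0.123] 0.75
disc n 134 angles pct [55.8 57.9 59.2 60.5 61.2]
top cover_hinge [0.6082, -0.0302, 0.1217] 0.63
disc n 65 angles pct [58.7 60.4 61.3 62.4 63.2]
```

View pics/side2.png

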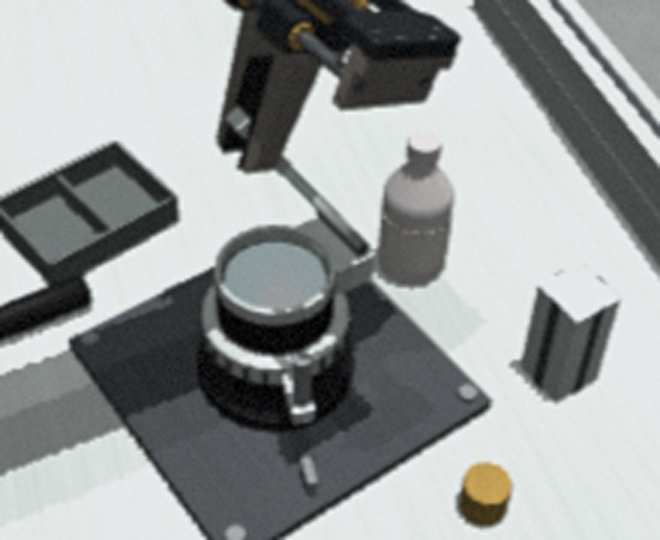

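```bash
python3 - <<'E'
from h import *
print(env.sense()["t"],workorder.finish_job())
E
```

```text
the job is handed in; nothing more can be done
19.6333 None
```

The job is handed in at 19.6 s: the collar pin is in line with the fin (bearings within about 0.01 rad), the gripper is holding the cover at about 60 degrees, and the arm kept clear of the other bench items; no verdict came back.

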